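# Stone jars back in their row

## Robot

A 6-joint arm with a two-finger parallel gripper is mounted at the origin on the work surface. World frame = base frame: x ahead of the robot, y to its left, z up, the work surface at z = 0. Lengths are in m, angles in degrees, forces in N, time in s.
With the tool pointing down it reaches from about 0.3 to 0.95 m from the base axis. Payload 3.1 kg.
Tool frame: the origin (TCP) lies midway between the tips of the shut fingers; the grasp point (between the pads) lies 19 mm behind it; z points along the fingers, y is the line along which they close (so a half turn about z gives the same grasp; the last joint's range is limited). The gripper opens to 85 mm and grips with 20 to 120 N. Pads are 22 mm wide; open, the fingers measure 114 mm over their backs; the gripper's body (76 mm by 85 mm) begins 54 mm behind the grasp point. The pads swing forward as they close: fully open they stand 13 mm farther back than shut.
Start: joints at [64.36, 17.653, 93.61, -0, 68.738, -3.994], TCP at [0.231, 0.581, 0.205] pointing down, gripper open.
Joint ranges: [-175.34, 175.34], [-45.06, 112.39], [2.9, 150.54], [-68.45, 248.45], [3.09, 151.38], [-168.51, 168.51]. Speed limits (degrees/s): [159.86, 159.86, 180, 180, 180, 180].

## Interface

Orientations are given as a 3x3 rotation matrix whose columns are the frame's x, y, z axes.
In Python, from bench import bot gives the robot as it stands. The module is installed in compiled form; this text tells all that it offers.
- The arm moves only by the tool move_arm, never from a script. Its argument "plan" is text: rows parted by semicolons, each of 7 numbers parted by spaces: the shift along the world's x, y, z normalised to -1 to 1, where 1 is 10 cm, then the turn, a rotation vector about the world's x, y, z normalised to -1 to 1, where 1 is pi rad, then the opening, from 0 (shut) to 1 (fully open). A call has 1 to 5 rows; each row shifts and turns the commanded pose from where the row before left it; what a row does not reach is not made up. A row lasts 1/8 s, in which the tool goes at most 62.5 mm and 10.7 degrees, less where a joint would pass 70% of its speed; a pose out of reach is approached as far as the arm can. A call with a number of a shift or a turn outside -1 to 1 is refused whole. A call with a gripper value outside its range is refused whole. The fingers move at their own pace and stop on an object; "force" is the grip in N (left out, the last holds). Time passes only in rows, so rows that do not move let the fingers close. It gives the time, the measured TCP pose, the force, the opening and the grip force at its end, in the units of the state.
- bot.get_obs(): the state, without advancing time (a new reading comes with each control period).
- bot.grab_frame(name): name is "scene" or "top" or "wrist"; returns (picture, depth): 384x512x3 uint8, red, green, blue; 384x512 float32, m along the optical axis (not along the pixel's ray), 0 where there is no reading.
- bot.camera_params(name): a dict with "fx", "fy", "cx", "cy" (pixels), "k1" (the pictures are not rectified: a ray, as slopes to the right and down, at radius r is drawn at 1 + k1 r^2 times it, then the intrinsics apply), "R" (3x3) and "t" (3): a world point X has camera coordinates R X + t. Camera axes: x right, y down, z forward; pixel columns grow to the right and rows downward; lengths in m; the calibration is good to about 2 mm. A picture is of the moment at which its call begins: read the wrist's pose just before it. camera_params takes no time and is no camera call; for the wrist camera it gives the pose at the moment of the call.
- bot.close_job(): hands the job in; it is judged then, once.
The state is a dict: "time_s": time; "joints": joint angles; "joint_velocities": joint speeds; "effort": joint torques, N m; "position": TCP position; "ee_rot": TCP orientation; "wrist_force": force on the tool from outside, world axes, zero at the start; "moment": the same for the moment, N m; "grip_width": opening from 0.0 (shut) to 1.0 (fully open); "grasp_force": force on a finger pad.
Only numpy, scipy, OpenCV 4.12 (cv2) and the standard library are available. Lean on these libraries where they do the work, as an engineer would, in place of code of your own. Each camera call takes 0.05 s, during which the arm holds its last target. There are 200 camera calls.

## Task

Put the two loose jars, one with a red lid and one with a blue lid, back in the row on the low bench shelf: each in the free space beside the shelf jar of its own colour, so that all four stand upright, side by side under the glass upper shelf, each pushed fully back to the stop rail. Never tip a jar over, and leave the yellow-lidded jar, the hammer, the steel block and the ring mandrel where they are.

Things in the scene. Friction and masses are not known exactly. Their poses are not given: they have to be found in the camera images.
- rack: low beech bench shelf, fixed. Origin: centre of its underside, on the bench; +x from its open front to its back, y along the row, z up. Base board 148 mm deep (x -74 to +74 mm), 224 mm wide, top 15 mm above the bench; an open ledge in front of the glass. Wooden end cheeks under the glass, inner faces at y = -100 and +100 mm
- glass_edge (a point): middle of the lower front edge of the glass upper shelf of the rack (rack x +28, y 0, z 81 mm: 66 mm above the base board). The glass is 6 mm thick, clear, and reaches from here to the back, x +74 mm, over the rack's whole width. Axes as the rack
- stop (a point): middle of the front face of the back stop rail, at its foot on the base board (rack x +66, y 0, z 15 mm). The rail is 14 mm high; the back is open above it. A jar standing against it has its centre at rack x +44 mm. A shelf jar stands near each end of the rail, y about +74 and -74 mm; between them the two loose jars just fit, with about 5 mm to spare beside each
- red_shelf: closed round glass jar, 44 mm diameter, 54 mm high, about 0.11 kg, red lid, dark red stones; already on the shelf at one end of the row. Origin: centre of its underside, z up
- blue_shelf: closed round glass jar, 44 mm diameter, 54 mm high, about 0.11 kg, blue lid, blue stones; already on the shelf at the other end of the row. Origin: centre of its underside, z up
- red_jar: closed round glass jar, 44 mm diameter, 54 mm high, about 0.11 kg, red lid, dark red stones; starts upright on the bench, to be put next to red_shelf. Origin: centre of its underside, z up. The straight wall and the lid can both be gripped. It slides easily but may tip when pushed above mid-height, so push it low
- blue_jar: closed round glass jar, 44 mm diameter, 54 mm high, about 0.11 kg, blue lid, blue stones; starts upright on the bench, to be put next to blue_shelf. Otherwise the same as red_jar
- amber_jar: closed round glass jar, 44 mm diameter, 54 mm high, about 0.11 kg, yellow lid, amber stones; stands on the bench and stays there. Origin: centre of its underside, z up
- block: steel bench block 65 x 65 x 25 mm, 0.8 kg, lying on the bench; stays there. Origin: centre of its underside
- hammer: hammer 250 mm long with a wooden handle, lying on the bench; stays there. Origin near the middle of its length
- mandrel: tapered steel ring mandrel 310 mm long, 25 mm at its thickest, lying on the bench; stays there. Origin near the middle of its length
Not all that is in view belongs to the job. Leave any green look-alike of the red_jar alone. What is shaped like the blue_jar but turquoise is not meant.

How it is judged:
By the outcome, as a careful person would: the job done as asked, in the order asked, and still so for the second after the job is handed in, with the robot touching nothing.
It also fails if it takes over 69 s, if anything falls off the work surface, if the arm or the gripper's body presses on something with over 40 N, if the wrist force passes 120 N, or if a joint passes its speed limit or range.

## Working session

There is one attempt and no reset: what is moved stays moved. The work goes in short steps, Python scripts to look and compute and a tool call to move; the robot and the scene stay as the last step left them, time stands still between calls to the robot, and variables do not carry over. Pictures are saved under pics/ and viewed, at most 10 in all, crops included, and the job is handed in when it is done.

Besides the shell and the picture viewer there is one more tool, called after "Request:" as name(argument=value, ...), one argument or row to a line, values as JSON. move_arm: Moves the arm, as the interface text tells. Scaled input: -1 to 1 covers 10 cm each way for a shift and pi rad each way for a turn. Its arguments: {"type":"object","properties":{"plan":{"type":"string"},"force":{"type":"number"}},"required":["plan"]}

```bash
mkdir -p pics; cat > h.py <<'E'
from bench import bot
import cv2, numpy as np
def cam(n):
    p=bot.camera_params(n); im,d=bot.grab_frame(n); return p,im,d
def slopes(p,u,v):
    x=(u-p['cx'])/p['fx']; y=(v-p['cy'])/p['fy']; rd=np.hypot(x,y); r=rd
    for _ in range(20): r=rd/(1+p['k1']*r*r)
    s=np.where(rd>0,r/np.maximum(rd,1e-9),1); return x*s,y*s
def pts(p,u,v,d):
    x,y=slopes(p,np.asarray(u,float),np.asarray(v,float)); c=np.stack([x*d,y*d,d],-1)
    return (c-np.array(p['t']))@np.array(p['R'])
def plane(p,u,v,z):
    x,y=slopes(p,np.asarray(u,float),np.asarray(v,float)); R=np.array(p['R']); o=-R.T@np.array(p['t'])
    g=np.stack([x,y,np.ones_like(x)],-1)@R; return o+g*((z-o[2])/g[...,2])[...,None]
E
python3 - <<'E'
from h import *
ims=[]
for n in ('scene','top'):
    p,im,d=cam(n); cv2.imwrite(f'pics/{n}0.png',cv2.resize(im[:,:,::-1],(800,600),interpolation=cv2.INTER_CUBIC)); np.savez(f'{n}0.npz',im=im,d=d)
    print(n,p)
print(bot.get_obs())
E
```

```text
scene {'fx': 410.5693707656726, 'fy': 410.5693707656726, 'cx': 253.84788837926772, 'cy': 189.0776710161966, 'k1': -0.017274411826755015, 'R': array([[-0.35590649,  0.93448988, -0.00769626],
       [ 0.70350855,  0.26249657, -0.66043264],
       [-0.61514738, -0.24046665, -0.75084585]]), 't': array([ 0.21416939, -0.33001953,  1.53861523])}
top {'fx': 483.3448418383864, 'fy': 483.3448418383864, 'cx': 257.44818077038457, 'cy': 191.73327280283976, 'k1': -0.20337805162852382, 'R': array([[-0.02759155, -0.99961751, -0.00188089],
       [-0.99405212,  0.02763614, -0.10534051],
       [ 0.1053522 , -0.0010368 , -0.99443443]]), 't': array([-0.01465574,  0.55807789,  1.73220457])}
{'time_s': 0.1, 'joints': array([ 6.43599101e+01,  1.76984380e+01,  9.36826037e+01,  1.62151307e-04,
        6.87385458e+01, -3.99336951e+00]), 'joint_velocities': array([-0.03022355, -0.05269726, -0.16230669,  0.01271693, -0.00768491,
       -0.01295415]), 'effort': array([-5.80561064e-04, -4.16409123e+01, -2.77645755e+01, -1.59424729e-05,
        3.97115320e-03, -2.10688188e-05]), 'position': array([0.23022406, 0.58018288, 0.20357057]), 'ee_rot': array([[-9.29475552e-01,  3.68882607e-01, -9.05541357e-04],
       [ 3.68883689e-01,  9.29473662e-01, -1.88052671e-03],
       [ 1.47983245e-04, -2.08194304e-03, -9.99997822e-01]]), 'wrist_force': array([ 0.02084049, -1.30919532,  1.12990227]), 'moment': array([0.03328006, 0.00741024, 0.05425129]), 'grasp_force': 0.0, 'grip_width': 0.9987000944449533}
```

View pics/scene0.png

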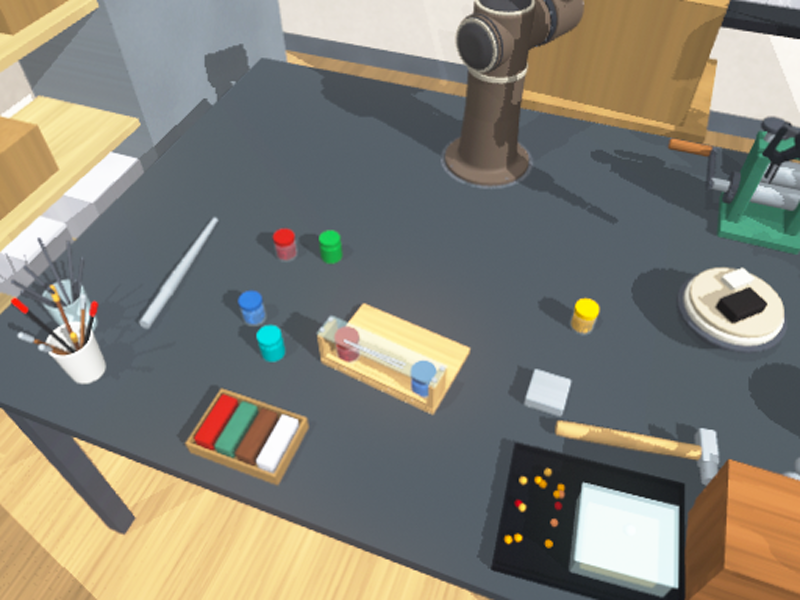

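View pics/top0.png

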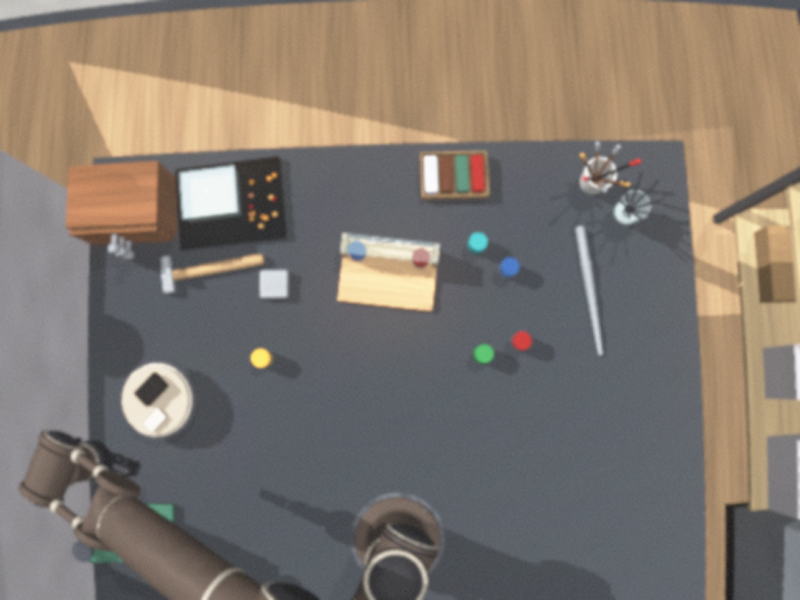

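The scene view shows (800x600 pixels) the red lid at (285,240), its green look-alike at (330,243), the blue lid at (251,303) and turquoise at (271,340). In the top view these are at (521,341), (484,353), (510,267) and (478,242). The rack is centred near (390,272), open side towards the robot, with blue_shelf on the left and red_shelf on the right. The candidates are red vs green and blue vs turquoise. I take the pure red and the pure blue, and confirm them in a crop.

```bash
cat > m.py <<'E'
from h import *
import sys
R={'red':((170,6),110),'blue':((104,122),90),'amber':((22,32),130),'green':((50,75),110),'turq':((83,97),110)}
def lids(n,im,p,zoff=0):
    hsv=cv2.cvtColor(im,cv2.COLOR_RGB2HSV); H,S,V=[hsv[...,i].astype(int) for i in range(3)]
    for c,((a,b),s) in R.items():
        m=(((H>=a)|(H<=b)) if a>b else ((H>=a)&(H<=b)))&(S>s)&(V>70)
        k,l,st,ce=cv2.connectedComponentsWithStats(m.astype(np.uint8))
        for i in range(1,k):
            if 25<st[i,4]<700:
                q=plane(p,*ce[i],0.054)
                if 0.2<q[0]<1 and abs(q[1])<.5: print(n,c,st[i],ce[i].round(1),q.round(4))
if __name__=='__main__':
  for n in ('scene','top'):
    z=np.load(n+'0.npz'); lids(n,z['im'],bot.camera_params(n))
  z=np.load('top0.npz'); im,d=z['im'],z['d']
  a=cv2.resize(im[140:235,205:365,::-1],(800,475),interpolation=cv2.INTER_CUBIC)
  cv2.imwrite('pics/topcrop.png',a)
E
python3 m.py
```

```text
scene red [174 146  15  20 183] [181.1 153.6] [ 0.4717 -0.2916  0.054 ]
scene red [215 220   8  11  43] [219.  225.2] [ 0.6822 -0.0683  0.054 ]
scene red [124 252  28  36 470] [137.8 269.6] [ 0.876  -0.2005  0.054 ]
scene blue [152 185  18  23 297] [160.7 195.9] [ 0.6464 -0.2653  0.054 ]
scene blue [264 241  10  12  88] [268.4 247. ] [0.7011 0.078  0.054 ]
scene amber [368 191  16  15 189] [375.2 197.7] [0.4406 0.3047 0.054 ]
scene green [204 147  15  22 273] [211.2 157.5] [ 0.4545 -0.1962  0.054 ]
scene turq [164 208  19  24 359] [173.1 219.3] [ 0.7079 -0.1929  0.054 ]
top red [301  99   9  24 201] [305.1 110.3] [ 0.852  -0.2142  0.054 ]
top red [328 212  13  12 122] [333.8 217.6] [ 0.4537 -0.3015  0.054 ]
top blue [320 164  13  14 140] [325.8 170.3] [ 0.6263 -0.28    0.054 ]
top amber [161 224  11  11  98] [166.1 228.8] [0.4301 0.302  0.054 ]
top green [303 221  13  12 115] [309.1 226.1] [ 0.4262 -0.2115  0.054 ]
top turq [299 149  13  13 126] [305.4 154.8] [ 0.685  -0.2079  0.054 ]
```

View pics/topcrop.png

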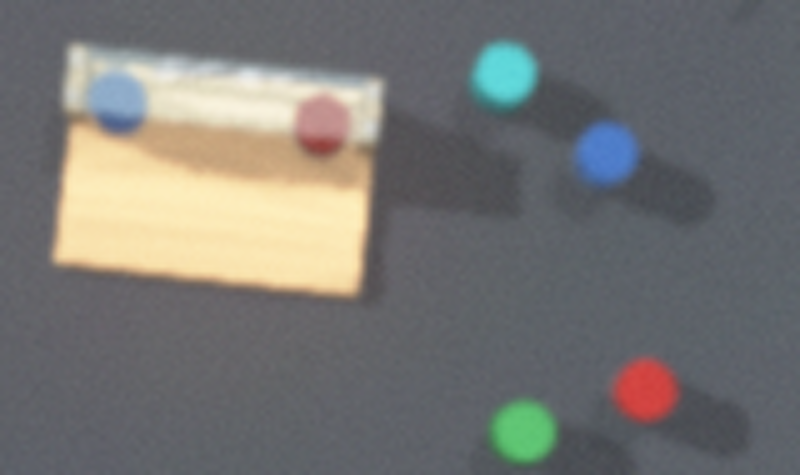

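The crop shows the pure red jar at (645,390) and the pure blue one at (606,153). The green at (524,432) and turquoise at (505,73) look-alikes are clearly different. Next is the rack pose.

```bash
python3 - <<'E'
from h import *
for n,(x0,x1,y0,y1) in dict(top=(205,290,140,205),scene=(195,310,185,270)).items():
    z=np.load(n+'0.npz'); im,d=z['im'],z['d']; p=bot.camera_params(n)
    hsv=cv2.cvtColor(im,cv2.COLOR_RGB2HSV)
    m=((hsv[...,0]>8)&(hsv[...,0]<30)&(hsv[...,1]>55)&(hsv[...,2]>90))
    M=np.zeros(m.shape,bool); M[y0:y1,x0:x1]=m[y0:y1,x0:x1]
    v,u=np.nonzero(M&(d>0)); P=pts(p,u,v,d[v,u])
    k=(abs(P[:,2]-.015)<.008); Q=P[k]; print(n,len(P),k.sum(),np.median(Q[:,2]))
    # mask-plane fit of the board top
    q=plane(p,u[k],v[k],.015)[:,:2]
    r=cv2.minAreaRect(q.astype(np.float32)); print('rect',r, cv2.boxPoints(r).round(4).tolist())
    c=max(cv2.findContours(M.astype(np.uint8),0,2)[0],key=cv2.contourArea)
    a=cv2.approxPolyDP(c,3,True)[:,0]; print([(tuple(t.tolist()),plane(p,*t.astype(float),.015)[:2].round(4).tolist()) for t in a])
E
```

```text
top 1914 1665 0.015127422250733784
rect ((0.6022263169288635, 0.005306772887706757), (0.22794677317142487, 0.11656202375888824), 81.96566009521484) [[0.5285999774932861, -0.09939999878406525], [0.6439999938011169, -0.11569999903440475], [0.6758999824523926, 0.10999999940395355], [0.5604000091552734, 0.12630000710487366]]
[((219, 163), [0.67, 0.1094]), ((216, 192), [0.5622, 0.1224]), ((277, 197), [0.5376, -0.1013]), ((279, 169), [0.6412, -0.1121]), ((267, 171), [0.635, -0.0675]), ((263, 166), [0.6541, -0.0533]), ((236, 163), [0.6681, 0.0463]), ((226, 167), [0.6542, 0.0837])]
scene 2559 1805 0.012931435201604459
rect ((0.6846547722816467, -0.0018624067306518555), (0.22577577829360962, 0.26255595684051514), 82.01850128173828) [[0.5389999747276306, -0.09539999812841415], [0.7990000247955322, -0.13189999759197235], [0.830299973487854, 0.0917000025510788], [0.5702999830245972, 0.1281999945640564]]
[((203, 214), [0.6369, -0.1415]), ((206, 232), [0.6907, -0.1067]), ((276, 265), [0.7215, 0.1069]), ((300, 226), [0.5807, 0.1292]), ((298, 221), [0.566, 0.119]), ((232, 194), [0.5387, -0.0933]), ((223, 206), [0.5901, -0.0999]), ((286, 234), [0.62, 0.1011]), ((271, 255), [0.6976, 0.0848]), ((262, 249), [0.6885, 0.0563]), ((261, 240), [0.6624, 0.0439]), ((232, 227), [0.65, -0.0464]), ((220, 231), [0.6741, -0.072]), ((214, 219), [0.6422, -0.1047])]
```

Request:
move_arm(
  plan="0.25 -0.53 0.08 0 0 0.027 1;0.25 -0.53 0.08 0 0 0.027 1;0.25 -0.53 0.08 0 0 0.027 1;0.25 -0.53 0.08 0 0 0 1;0.25 -0.53 0.08 0 0 0 1",
)

```text
time_s: 0.72
position: [0.3558, 0.314, 0.2446]
ee_rot: [[-0.992, 0.123, -0.0], [0.123, 0.992, -0.0], [0.0, -0.0, -1.0]]
wrist_force: [0.4, 0.8, 0.2]
grip_width: 0.999
grasp_force: 0.0
```

Request:
move_arm(
  plan="0.25 -0.53 0.05 0 0 0 1;0.25 -0.53 0.05 0 0 0 1;0.25 -0.53 0.05 0 0 0 1;0.25 -0.53 0 0 0 0 1;0.25 -0.53 0 0 0 0 1",
)

```text
time_s: 1.35
position: [0.4809, 0.0491, 0.2595]
ee_rot: [[-0.992, 0.123, 0.0], [0.123, 0.992, 0.0], [-0.0, 0.0, -1.0]]
wrist_force: [0.5, 0.5, 0.3]
grip_width: 0.999
grasp_force: 0.0
```

Request:
move_arm(
  plan="0.1 -0.4 0 0 0 0 0.8;0 0 0 0 0 0 0.8;0 0 0 0 0 0 0.8",
)

```text
time_s: 1.72
position: [0.49, 0.0113, 0.2592]
ee_rot: [[-0.992, 0.124, -0.001], [0.124, 0.992, 0.001], [0.001, 0.001, -1.0]]
wrist_force: [0.8, 0.5, 1.1]
grip_width: 0.797
grasp_force: 0.0
```

```bash
python3 - <<'E'
from h import *
p,im,d=cam('wrist'); print(p); np.savez('w1.npz',im=im,d=d,**p); cv2.imwrite('pics/w1.png',cv2.resize(im[:,:,::-1],(800,600)))
E
```

```text
{'fx': 316.8520483064114, 'fy': 316.8520483064114, 'cx': 257.7924030344712, 'cy': 194.08216485413203, 'k1': -0.013283503816182518, 'R': array([[ 1.23799984e-01,  9.92306951e-01,  6.92685583e-04],
       [ 9.56078783e-01, -1.19467006e-01,  2.67658356e-01],
       [ 2.65682000e-01, -3.24738381e-02, -9.63513635e-01]]), 't': array([-0.07253433, -0.51619751,  0.30008482])}
```

View pics/w1.png

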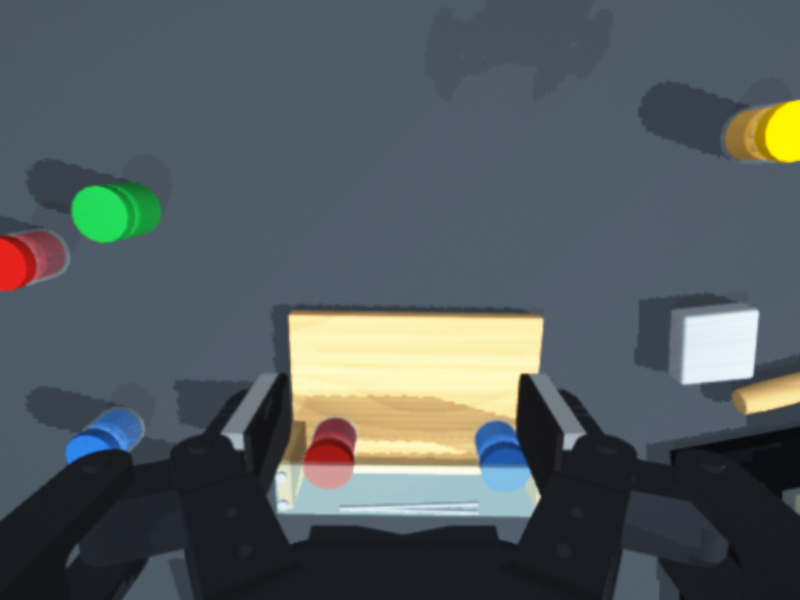

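The wrist view shows the board front edge from (290,313) to (543,317), red_shelf's lid at (330,462), blue_shelf's at (503,467), the loose red jar at (12,263) and the loose blue at (95,447). I'll measure the rack and the lids.

```bash
python3 - <<'E'
from h import *
z=np.load('w1.npz'); im=z['im']; p={k:z[k] for k in ('fx','fy','cx','cy','k1','R','t')}
hsv=cv2.cvtColor(im,cv2.COLOR_RGB2HSV); H,S,V=[hsv[...,i].astype(int) for i in range(3)]
m=(H>8)&(H<32)&(S>60)&(V>120)
us=np.arange(192,340); vs=np.array([150+np.argmax(m[150:260,u]) for u in us])
q=plane(p,us,vs-.5,.015)[:,:2]; 
vx,vy,x0,y0=cv2.fitLine(q.astype(np.float32),cv2.DIST_HUBER,0,.001,.001).ravel(); print('front dir',vx,vy,'yaw',np.degrees(np.arctan2(-vx,vy)) if vy>0 else np.degrees(np.arctan2(vx,-vy)),'pt',x0,y0)
for v in range(208,236,6):
    w=np.nonzero(m[v,170:360])[0]+170; print(v,w.min(),w.max(),plane(p,w.min()-.5,float(v),.015)[:2].round(4),plane(p,w.max()+.5,float(v),.015)[:2].round(4))
for n,mm,z0 in (('red',((H>172)|(H<6))&(S>90),0),('blue',(H>100)&(H<118)&(S>80)&(V>90),0)):
    k,l,st,ce=cv2.connectedComponentsWithStats(mm.astype(np.uint8))
    for i in range(1,k):
        if st[i,4]>60:
            print(n,st[i],ce[i].round(1),plane(p,*ce[i],.069 if 180<ce[i][0]<345 else .054)[:2].round(4))
a=cv2.resize(im[190:340,170:350,::-1],(720,600),interpolation=cv2.INTER_CUBIC); cv2.imwrite('pics/w1c.png',a)
E
```

```text
front dir 0.13584782 0.9907297 yaw -7.8076477 pt 0.5432349 -0.004778009
208 185 347 [ 0.5437 -0.0958] [0.5713 0.1256]
214 185 346 [ 0.5522 -0.0974] [0.5799 0.1238]
220 185 346 [ 0.5608 -0.099 ] [0.5886 0.1234]
226 185 345 [ 0.5696 -0.1007] [0.5974 0.1216]
232 186 345 [ 0.5785 -0.101 ] [0.6063 0.1211]
red [   0  148   42   39 1214] [ 17.6 165.3] [ 0.4543 -0.2744]
red [194 268  33  30 780] [212.1 284.1] [ 0.6327 -0.0647]
blue [ 41 262  50  35 999] [ 66.8 278.3] [ 0.6095 -0.2586]
blue [ 304  270   36   45 1169] [320.5 292.6] [0.6622 0.0718]
```

View pics/w1c.png

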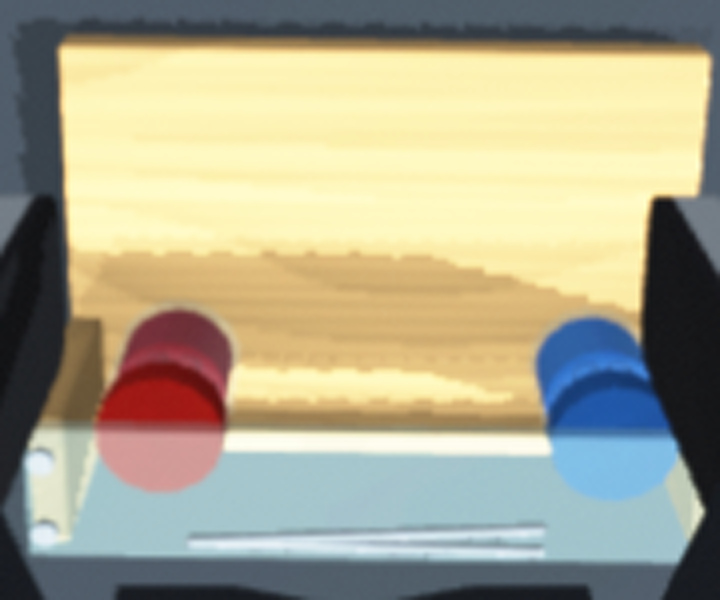

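The crop shows the red_shelf lid centred at (162,428), the blue_shelf lid at (612,437), the glass front edge near row 430, and the true top front edge of the board about 2.5 px below the mask edge. I'll cross-check these.

```bash
python3 - <<'E'
from h import *
z=np.load('w1.npz'); p={k:z[k] for k in ('fx','fy','cx','cy','k1','R','t')}
a=np.radians(-7.6); O=np.array([.6227,.0056]); A=np.array([[np.cos(a),-np.sin(a)],[np.sin(a),np.cos(a)]])
for n,u,v,h in (('redS',162,428,.069),('blueS',612,437,.069),('glassfront',400,430,.081),('fl',61,47,.015),('fr',709,52,.015)):
    q=plane(p,170+u/4-.4,190+v/4-.4,h)[:2]; print(n,q.round(4),'rack',((q-O)@A).round(4))
for n,u,v in (('blue',93,452),('red',8,263),('green',100,214)):
    print(n,plane(p,u/1.5625,v/1.5625,.054)[:2].round(4))
E
```

```text
redS [ 0.6504 -0.0702] rack [ 0.0374 -0.0715]
blueS [0.6718 0.0739] rack [0.0396 0.0741]
glassfront [0.6526 0.0065] rack [0.0296 0.0048]
fl [ 0.5344 -0.0936] rack [-0.0744 -0.11  ]
fr [0.5635 0.1251] rack [-0.0745  0.1106]
blue [ 0.6244 -0.2732]
red [ 0.456  -0.2908]
green [ 0.4288 -0.209 ]
```

Request:
move_arm(
  plan="-0.06 -0.5 -0.1 0 0 -0.003 0.8;-0.06 -0.5 -0.1 0 0 0 0.8;-0.06 -0.5 -0.1 0 0 0 0.8;-0.06 -0.5 -0.1 0 0 0 0.8;-0.06 -0.5 -0.1 0 0 0 0.8",
)

```text
time_s: 2.4
position: [0.4608, -0.2389, 0.2096]
ee_rot: [[-0.992, 0.13, 0.001], [0.13, 0.992, 0.0], [-0.001, 0.0, -1.0]]
wrist_force: [0.4, -0.3, 0.3]
grip_width: 0.804
grasp_force: 0.0
```

Request:
move_arm(
  plan="-0.05 -0.55 -0.05 0 0 0 0.8;0 0 0 0 0 0 0.8;0 0 0 0 0 0 0.8",
)

```text
time_s: 2.78
position: [0.4558, -0.2926, 0.2044]
ee_rot: [[-0.991, 0.131, -0.0], [0.131, 0.991, 0.001], [0.001, 0.001, -1.0]]
wrist_force: [-0.1, 0.2, -0.2]
grip_width: 0.8
grasp_force: 0.0
```

```bash
cat > w.py <<'E'
from h import *
import sys
# fit circle to the lid's outline (bright saturated cap) for one colour
def lid(c,h,near):
    p,im,d=cam('wrist'); hsv=cv2.cvtColor(im,cv2.COLOR_RGB2HSV); H,S,V=[hsv[...,i].astype(int) for i in range(3)]
    m={'red':((H>172)|(H<6))&(S>150)&(V>110),'blue':(H>100)&(H<118)&(S>120)&(V>110)}[c]
    v,u=np.nonzero(m&(d>0)); P=pts(p,u,v,d[v,u]); k=abs(P[:,2]-h)<.005
    k&=np.hypot(P[:,0]-near[0],P[:,1]-near[1])<.06
    q=plane(p,u[k],v[k],h)[:,:2].astype(np.float32)
    print(c,k.sum(),'z',np.median(P[k,2]).round(4),'encl',cv2.minEnclosingCircle(q),'mean',q.mean(0),'meanP',P[k].mean(0).round(4))
    cv2.imwrite(sys.argv[1],cv2.resize(im[:,:,::-1],(800,600))); print(bot.get_obs()['position'].round(4))
if __name__=='__main__': lid(sys.argv[2],float(sys.argv[3]),(float(sys.argv[4]),float(sys.argv[5])))
E
python3 w.py pics/w2.png red .054 .455 -.297
```

```text
red 1282 z 0.0529 encl ((0.4553653597831726, -0.30030542612075806), 0.021250557154417038) mean [ 0.4549701  -0.30016917] meanP [ 0.4552 -0.3002  0.0529]
[ 0.4559 -0.2923  0.2046]
```

Request:
move_arm(
  plan="0 -0.08 -0.3 0 0 0 0.8;0 0 -0.55 0 0 0 0.8;0 0 -0.55 0 0 0 0.8;0 0 -0.49 0 0 0 0.8;0 0 0 0 0 0 0.8",
)

```text
time_s: 3.45
position: [0.4522, -0.2973, 0.0119]
ee_rot: [[-0.991, 0.13, -0.008], [0.13, 0.992, 0.007], [0.009, 0.006, -1.0]]
wrist_force: [0.3, 0.6, 0.0]
grip_width: 0.802
grasp_force: 0.0
```

Request:
move_arm(
  plan="0 0 0 0 0 0 0.4;0 0 0 0 0 0 0.4;0 0 0 0 0 0 0.4;0 0 0 0 0 0 0.4;0 0 0 0 0 0 0.4",
  force=25,
)

```text
time_s: 4.08
position: [0.4579, -0.3033, 0.0185]
ee_rot: [[-0.991, 0.133, 0.005], [0.133, 0.991, -0.003], [-0.005, -0.002, -1.0]]
wrist_force: [0.5, 2.2, 7.4]
grip_width: 0.498
grasp_force: 26.2
```

Request:
move_arm(
  plan="0 0 0.3 0 0 0 0.4;0 0 0.5 0 0 0 0.4;0.2 0.3 0.1 0 0 0 0.4;0.25 0.48 0 0 0 0 0.4;0.25 0.48 0 0 0 0 0.4",
)

```text
time_s: 4.7
position: [0.5265, -0.1756, 0.107]
ee_rot: [[-0.991, 0.134, 0.002], [0.134, 0.991, -0.001], [-0.002, -0.001, -1.0]]
wrist_force: [0.1, -0.0, -1.4]
grip_width: 0.494
grasp_force: 25.9
```

Request:
move_arm(
  plan="0.25 0.48 0 0 0 0 0.4;0.25 0.48 0 0 0 0 0.4;0.2 0.45 0 0 0 0 0.4;0.12 0.24 0 0 0 0 0.4;0 0 0 0 0 0 0.4",
)

```text
time_s: 5.32
position: [0.6085, -0.0094, 0.1063]
ee_rot: [[-0.992, 0.129, 0.001], [0.129, 0.992, -0.0], [-0.001, 0.0, -1.0]]
wrist_force: [-1.4, -0.7, -1.9]
grip_width: 0.498
grasp_force: 25.9
```

Request:
move_arm(
  plan="0 0 0 0 0 0 0.4;0 0 0 0 0 0 0.4",
)

```text
time_s: 5.58
position: [0.607, -0.0123, 0.1057]
ee_rot: [[-0.991, 0.134, -0.0], [0.134, 0.991, -0.0], [0.0, -0.0, -1.0]]
wrist_force: [0.6, -0.3, -0.4]
grip_width: 0.5
grasp_force: 25.9
```

Request:
move_arm(
  plan="0.02 -0.05 -0.3 0 0 0 0.4;0 0 -0.3 0 0 0 0.4;0 0 -0.09 0 0 0 0.4;0 0 0 0 0 0 0.4",
)

```text
time_s: 6.08
position: [0.6089, -0.0167, 0.0363]
ee_rot: [[-0.991, 0.133, -0.001], [0.133, 0.991, 0.0], [0.001, -0.0, -1.0]]
wrist_force: [1.1, -0.1, -1.0]
grip_width: 0.5
grasp_force: 25.9
```

Request:
move_arm(
  plan="0 0 -0.02 0 0 0 0.4;0 0 0 0 0 0 0.4;0 0 0 0 0 0 0.4",
)

```text
time_s: 6.45
position: [0.6102, -0.0161, 0.0355]
ee_rot: [[-0.991, 0.132, 0.001], [0.132, 0.991, -0.0], [-0.001, 0.0, -1.0]]
wrist_force: [-0.3, 1.3, -0.7]
grip_width: 0.497
grasp_force: 25.9
```

```bash
python3 - <<'E'
from h import *
o=bot.get_obs(); print(o['position'],o['wrist_force'])
p,im,d=cam('wrist'); cv2.imwrite('pics/w3.png',cv2.resize(im[:,:,::-1],(800,600)))
E
```

```text
[ 0.61019161 -0.0160692   0.03550228] [-0.33567175  1.26587759 -0.67739332]
```

View pics/w3.png

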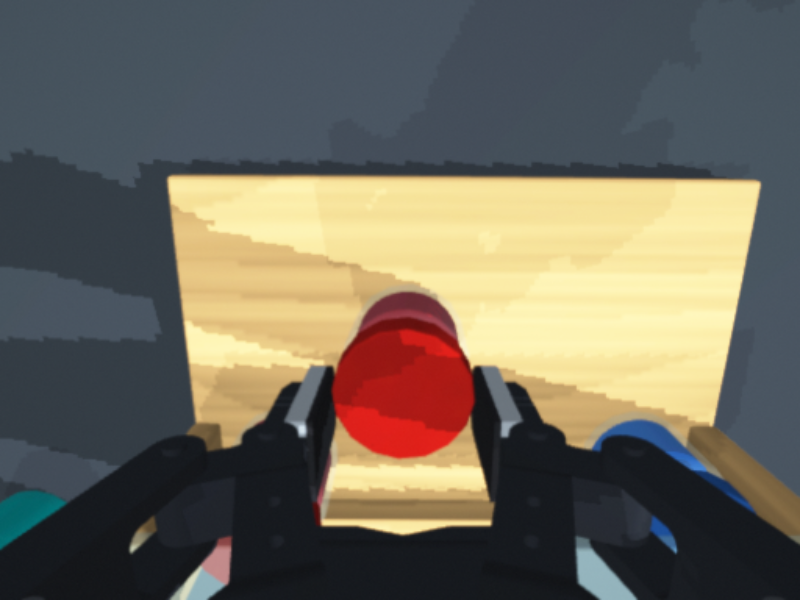

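The red jar is upright in the grip, lid at (404,390), just above the ledge. I'll lower it gently until it touches.

Request:
move_arm(
  plan="0 0 -0.015 0 0 0 0.4;0 0 0 0 0 0 0.4;0 0 0 0 0 0 0.4",
)

```text
time_s: 6.88
position: [0.6101, -0.016, 0.0337]
ee_rot: [[-0.991, 0.132, 0.001], [0.132, 0.991, 0.0], [-0.001, 0.0, -1.0]]
wrist_force: [0.2, 0.1, 2.5]
grip_width: 0.499
grasp_force: 26.1
```

Request:
move_arm(
  plan="0 0 -0.01 0 0 0 0.4;0 0 0 0 0 0 0.4;0 0 0 0 0 0 0.4",
)

```text
time_s: 7.25
position: [0.6105, -0.016, 0.0336]
ee_rot: [[-0.991, 0.132, 0.002], [0.132, 0.991, -0.0], [-0.002, 0.0, -1.0]]
wrist_force: [-0.2, 0.8, 6.6]
grip_width: 0.496
grasp_force: 26.6
```

Contact is made. I'll release, back out, narrow the fingers and tilt slightly so that the tips push low.

Request:
move_arm(
  plan="0 0 0.01 0 0 0 0.7;0 0 0 0 0 0 0.7;0 0 0 0 0 0 0.7;-0.25 0.033 0 0 0 0 0.7;-0.25 0.033 0 0 0 0 0.7",
)

```text
time_s: 7.88
position: [0.5589, -0.0095, 0.0328]
ee_rot: [[-0.991, 0.132, -0.0], [0.132, 0.991, -0.0], [0.0, -0.0, -1.0]]
wrist_force: [-0.4, 0.7, 0.1]
grip_width: 0.699
grasp_force: 0.0
```

Request:
move_arm(
  plan="0 0 0 -0.004 -0.028 0 0.2;0 0 -0.04 0 0 0 0.2;0 0 -0.04 0 0 0 0.2;0 0 0 0 0 0 0.2;0 0 0 0 0 0 0.2",
)

```text
time_s: 8.5
position: [0.5604, -0.0096, 0.0252]
ee_rot: [[-0.987, 0.133, 0.088], [0.132, 0.991, -0.013], [-0.089, -0.001, -0.996]]
wrist_force: [-0.3, 0.4, -0.2]
grip_width: 0.201
grasp_force: 0.0
```

```bash
python3 w.py pics/w4.png red .069 .61 -.016
```

```text
red 1118 z 0.0675 encl ((0.5910758376121521, -0.013390093110501766), 0.013997272588312626) mean [ 0.59009343 -0.01268893] meanP [ 0.5917 -0.0129  0.0672]
[ 0.5603 -0.0096  0.0252]
```

View pics/w4.png

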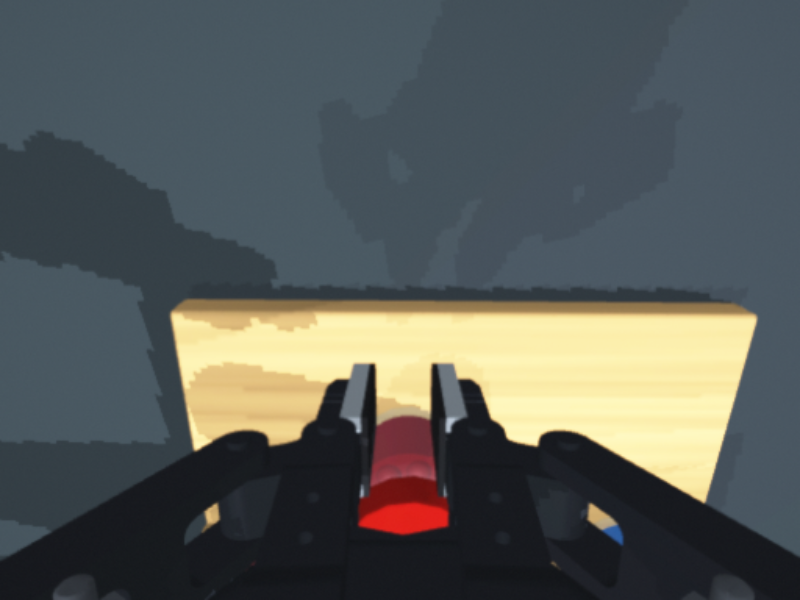

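The red jar stands upright, its lid seen between the narrowed fingers at (404,515). I'll push it back.

Request:
move_arm(
  plan="0.089 -0.022 0 0 0 0 0.2;0.089 -0.012 0 0 0 0 0.2;0.089 -0.012 0 0 0 0 0.2;0.089 -0.012 0 0 0 0 0.2;0.089 -0.012 0 0 0 0 0.2",
)

```text
time_s: 9.18
position: [0.6046, -0.0166, 0.0251]
ee_rot: [[-0.987, 0.132, 0.088], [0.132, 0.991, -0.013], [-0.088, -0.001, -0.996]]
wrist_force: [-0.9, 0.2, 0.6]
grip_width: 0.201
grasp_force: 0.5
```

Request:
move_arm(
  plan="0.05 -0.006 0 0 0 0 0.2;0.05 -0.006 0 0 0 0 0.2;0.05 -0.006 0 0 0 0 0.2;0.03 -0.004 0 0 0 0 0.2;0 0 0 0 0 0 0.2",
)

```text
time_s: 9.8
position: [0.6225, -0.0187, 0.0252]
ee_rot: [[-0.987, 0.132, 0.088], [0.132, 0.991, -0.013], [-0.089, -0.001, -0.996]]
wrist_force: [-0.7, 0.1, 0.1]
grip_width: 0.2
grasp_force: 0.1
```

Request:
move_arm(
  plan="0.02 -0.003 0 0 0 0 0.2;0.02 -0.003 0 0 0 0 0.2;0 0 0 0 0 0 0.2;0 0 0 0 0 0 0.2",
)

```text
time_s: 10.3
position: [0.6261, -0.0193, 0.0252]
ee_rot: [[-0.987, 0.132, 0.088], [0.132, 0.991, -0.013], [-0.089, -0.001, -0.996]]
wrist_force: [-0.4, 0.1, 1.1]
grip_width: 0.197
grasp_force: 0.2
```

Request:
move_arm(
  plan="0.02 -0.003 0 0 0 0 0.2;0.02 -0.003 0 0 0 0 0.2;0 0 0 0 0 0 0.2",
)

```text
time_s: 10.68
position: [0.6304, -0.0199, 0.0253]
ee_rot: [[-0.987, 0.132, 0.088], [0.132, 0.991, -0.013], [-0.089, -0.001, -0.996]]
wrist_force: [-0.4, 0.6, -0.4]
grip_width: 0.198
grasp_force: 0.3
```

Request:
move_arm(
  plan="0.015 -0.002 0 0 0 0 0.2;0 0 0 0 0 0 0.2;0 0 0 0 0 0 0.2",
)

```text
time_s: 11.05
position: [0.6316, -0.0201, 0.0252]
ee_rot: [[-0.987, 0.132, 0.088], [0.132, 0.991, -0.013], [-0.089, -0.001, -0.996]]
wrist_force: [-0.9, -0.6, 0.0]
grip_width: 0.197
grasp_force: 0.3
```

```bash
python3 - <<'E'
from h import *
o=bot.get_obs(); print(o['position'],o['wrist_force'])
p,im,d=cam('scene'); cv2.imwrite('pics/s2.png',cv2.resize(im[175:280,180:320,::-1],(800,600),interpolation=cv2.INTER_CUBIC))
E
```

```text
[ 0.63163159 -0.02008193  0.02517052] [-0.88564255 -0.61272691  0.01229647]
```

View pics/s2.png

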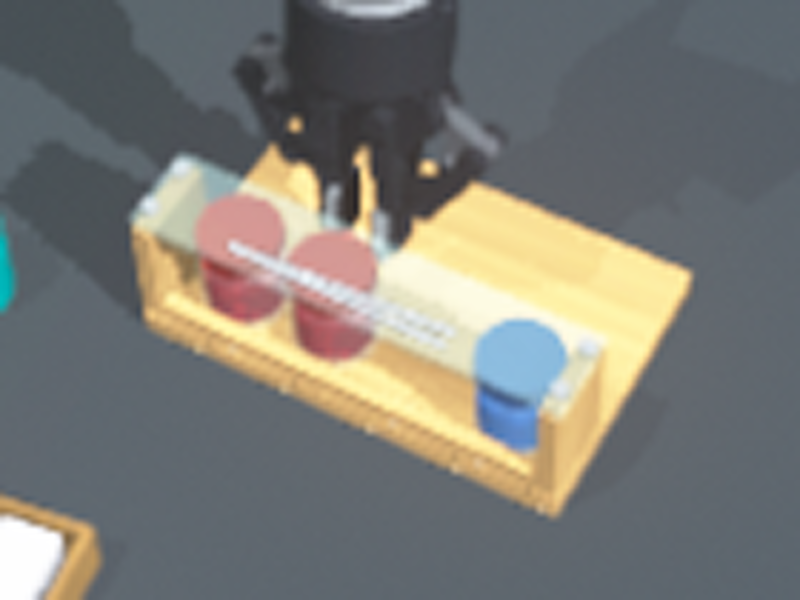

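The scene crop shows the red jar upright beside red_shelf at (333,272), about 2 mm short of the row line. I'll keep pushing until the rail pushes back.

Request:
move_arm(
  plan="0.012 -0.002 0 0 0 0 0.2;0 0 0 0 0 0 0.2;0 0 0 0 0 0 0.2",
)

```text
time_s: 11.48
position: [0.6328, -0.0203, 0.0252]
ee_rot: [[-0.987, 0.132, 0.088], [0.132, 0.991, -0.013], [-0.089, -0.001, -0.996]]
wrist_force: [-1.1, 0.1, 0.0]
grip_width: 0.198
grasp_force: 0.4
```

Request:
move_arm(
  plan="0.012 -0.002 0 0 0 0 0.2;0 0 0 0 0 0 0.2;0 0 0 0 0 0 0.2",
)

```text
time_s: 11.85
position: [0.634, -0.0205, 0.0252]
ee_rot: [[-0.987, 0.132, 0.088], [0.132, 0.991, -0.013], [-0.089, -0.001, -0.996]]
wrist_force: [-1.3, -0.3, -0.1]
grip_width: 0.198
grasp_force: 0.3
```

Request:
move_arm(
  plan="0.012 -0.002 0 0 0 0 0.2;0 0 0 0 0 0 0.2;0 0 0 0 0 0 0.2",
)

```text
time_s: 12.22
position: [0.6352, -0.0207, 0.0252]
ee_rot: [[-0.987, 0.132, 0.088], [0.132, 0.991, -0.013], [-0.089, -0.001, -0.996]]
wrist_force: [-0.7, 0.4, -1.4]
grip_width: 0.203
grasp_force: 0.3
```

Request:
move_arm(
  plan="0.01 -0.001 0 0 0 0 0.2;0 0 0 0 0 0 0.2;0 0 0 0 0 0 0.2",
)

```text
time_s: 12.6
position: [0.6357, -0.0207, 0.0251]
ee_rot: [[-0.987, 0.132, 0.087], [0.132, 0.991, -0.012], [-0.088, -0.001, -0.996]]
wrist_force: [-3.0, 0.2, 2.0]
grip_width: 0.204
grasp_force: 1.4
```

Contact with the rail is showing; one more small press to confirm.

Request:
move_arm(
  plan="0.01 -0.001 0 0 0 0 0.2;0 0 0 0 0 0 0.2;0 0 0 0 0 0 0.2",
)

```text
time_s: 12.98
position: [0.636, -0.0207, 0.025]
ee_rot: [[-0.988, 0.132, 0.085], [0.132, 0.991, -0.012], [-0.086, -0.001, -0.996]]
wrist_force: [-4.6, 0.4, 4.2]
grip_width: 0.199
grasp_force: 2.7
```

Request:
move_arm(
  plan="-0.2 0.026 0 0 0 0 0.2;-0.4 0.053 0 0 0 0 0.2;0 0 0.5 0.004 0.028 0 0.2;0 0 0.6 0 0 0 0.8;0 0 0.6 0 0 0 0.8",
)

```text
time_s: 13.6
position: [0.5784, -0.0132, 0.197]
ee_rot: [[-0.991, 0.132, 0.003], [0.132, 0.991, -0.0], [-0.003, 0.0, -1.0]]
wrist_force: [1.6, -0.4, 0.5]
grip_width: 0.617
grasp_force: 0.0
```

Request:
move_arm(
  plan="0.1 -0.52 0 0 0 0 0.8;0.1 -0.52 0 0 0 0 0.8;0.1 -0.52 0 0 0 0 0.8;0.1 -0.52 0 0 0 0 0.8;0.08 -0.52 0 0 0 0 0.8",
)

```text
time_s: 14.22
position: [0.6267, -0.2754, 0.1955]
ee_rot: [[-0.991, 0.132, 0.003], [0.132, 0.991, -0.002], [-0.004, -0.001, -1.0]]
wrist_force: [0.4, 0.6, -0.3]
grip_width: 0.797
grasp_force: 0.0
```

Request:
move_arm(
  plan="0 0 0 0 0 0 0.8;0 0 0 0 0 0 0.8;0 0 0 0 0 0 0.8",
)

```text
time_s: 14.6
position: [0.6254, -0.2716, 0.1951]
ee_rot: [[-0.991, 0.131, 0.0], [0.131, 0.991, 0.0], [-0.0, 0.0, -1.0]]
wrist_force: [1.1, -0.3, -0.0]
grip_width: 0.799
grasp_force: 0.0
```

```bash
python3 w.py pics/w5.png blue .054 .626 -.278
```

```text
blue 1355 z 0.0529 encl ((0.6287753582000732, -0.2795352041721344), 0.021482763811945915) mean [ 0.6283851 -0.2793312] meanP [ 0.6286 -0.2794  0.0528]
[ 0.6254 -0.2715  0.1952]
```

Request:
move_arm(
  plan="0.03 -0.08 -0.3 0 0 0 0.8;0 0 -0.55 0 0 0 0.8;0 0 -0.5 0 0 0 0.8;0 0 -0.44 0 0 0 0.8;0 0 0 0 0 0 0.8",
)

```text
time_s: 15.28
position: [0.6241, -0.2775, 0.0114]
ee_rot: [[-0.991, 0.131, -0.009], [0.131, 0.991, 0.005], [0.01, 0.004, -1.0]]
wrist_force: [0.3, -0.9, 0.6]
grip_width: 0.797
grasp_force: 0.0
```

Request:
move_arm(
  plan="0 0 0 0 0 0 0.8;0 0 0 0 0 0 0.4;0 0 0 0 0 0 0.4;0 0 0 0 0 0 0.4;0 0 0 0 0 0 0.4",
  force=25,
)

```text
time_s: 15.9
position: [0.6307, -0.2819, 0.0197]
ee_rot: [[-0.991, 0.133, 0.005], [0.132, 0.991, -0.002], [-0.005, -0.001, -1.0]]
wrist_force: [0.4, 1.3, 5.9]
grip_width: 0.495
grasp_force: 25.0
```

Request:
move_arm(
  plan="0 0 0 0 0 0 0.4;0 0 0 0 0 0 0.4",
)

```text
time_s: 16.15
position: [0.6307, -0.2819, 0.0197]
ee_rot: [[-0.991, 0.133, 0.005], [0.132, 0.991, -0.002], [-0.005, -0.001, -1.0]]
wrist_force: [-0.0, 1.4, 6.2]
grip_width: 0.497
grasp_force: 25.0
```

Request:
move_arm(
  plan="0 0 0.3 0 0 0 0.4;0 0 0.55 0 0 0 0.4;-0.03 0.3 0.25 0 0 0 0.4;-0.03 0.54 0 0 0 0 0.4;-0.03 0.54 0 0 0 0 0.4",
)

```text
time_s: 16.77
position: [0.6194, -0.1423, 0.1277]
ee_rot: [[-0.991, 0.134, 0.002], [0.134, 0.991, -0.001], [-0.002, -0.0, -1.0]]
wrist_force: [-0.2, 0.0, -1.4]
grip_width: 0.494
grasp_force: 25.8
```

Request:
move_arm(
  plan="-0.03 0.54 0 0 0 0 0.4;-0.02 0.54 0 0 0 0 0.4;0 0.5 0 0 0 0 0.4;0 0.16 0 0 0 0 0.4;0 0 0 0 0 0 0.4",
)

```text
time_s: 17.4
position: [0.6142, 0.0316, 0.1265]
ee_rot: [[-0.991, 0.13, 0.001], [0.13, 0.991, -0.001], [-0.001, -0.001, -1.0]]
wrist_force: [-0.9, -0.4, -1.3]
grip_width: 0.499
grasp_force: 25.8
```

Request:
move_arm(
  plan="0 0 0 0 0 0 0.4;0 0 0 0 0 0 0.4",
)

```text
time_s: 17.65
position: [0.6143, 0.0294, 0.1262]
ee_rot: [[-0.991, 0.134, 0.0], [0.134, 0.991, -0.0], [-0.0, -0.0, -1.0]]
wrist_force: [-0.1, 0.5, -1.5]
grip_width: 0.493
grasp_force: 25.8
```

Request:
move_arm(
  plan="0.01 0.02 -0.3 0 0 0 0.4;0 0 -0.35 0 0 0 0.4;0 0 -0.22 0 0 0 0.4;0 0 0 0 0 0 0.4;0 0 0 0 0 0 0.4",
)

```text
time_s: 18.27
position: [0.616, 0.0322, 0.04]
ee_rot: [[-0.991, 0.133, 0.001], [0.133, 0.991, -0.0], [-0.001, -0.0, -1.0]]
wrist_force: [0.6, -0.1, -0.5]
grip_width: 0.501
grasp_force: 25.8
```

Request:
move_arm(
  plan="0 0 -0.02 0 0 0 0.4;0 0 0 0 0 0 0.4;0 0 0 0 0 0 0.4",
)

```text
time_s: 18.65
position: [0.6155, 0.0331, 0.0377]
ee_rot: [[-0.991, 0.132, 0.001], [0.132, 0.991, -0.0], [-0.001, 0.0, -1.0]]
wrist_force: [-0.1, 0.5, -1.2]
grip_width: 0.499
grasp_force: 25.8
```

Request:
move_arm(
  plan="0 0 -0.015 0 0 0 0.4;0 0 0 0 0 0 0.4;0 0 0 0 0 0 0.4",
)

```text
time_s: 19.02
position: [0.6151, 0.0331, 0.0356]
ee_rot: [[-0.991, 0.132, -0.0], [0.132, 0.991, -0.0], [0.0, -0.0, -1.0]]
wrist_force: [-0.4, -0.2, -2.0]
grip_width: 0.494
grasp_force: 25.8
```

Request:
move_arm(
  plan="0 0 -0.013 0 0 0 0.4;0 0 0 0 0 0 0.4;0 0 0 0 0 0 0.4",
)

```text
time_s: 19.4
position: [0.6156, 0.033, 0.0348]
ee_rot: [[-0.991, 0.132, 0.001], [0.132, 0.991, -0.0], [-0.001, 0.0, -1.0]]
wrist_force: [0.3, 0.9, 1.9]
grip_width: 0.5
grasp_force: 26.1
```

Request:
move_arm(
  plan="0 0 -0.01 0 0 0 0.4;0 0 0 0 0 0 0.4;0 0 0 0 0 0 0.4",
)

```text
time_s: 19.77
position: [0.616, 0.0331, 0.0347]
ee_rot: [[-0.991, 0.132, 0.001], [0.132, 0.991, -0.0], [-0.001, 0.0, -1.0]]
wrist_force: [-1.6, 1.1, 6.3]
grip_width: 0.497
grasp_force: 26.5
```

Request:
move_arm(
  plan="0 0 0.01 0 0 0 0.7;0 0 0 0 0 0 0.7;0 0 0 0 0 0 0.7;-0.25 0.033 0 0 0 0 0.7;-0.25 0.033 0 0 0 0 0.7",
)

```text
time_s: 20.4
position: [0.5646, 0.0396, 0.0341]
ee_rot: [[-0.991, 0.133, -0.0], [0.133, 0.991, -0.0], [0.0, -0.0, -1.0]]
wrist_force: [-0.3, -0.6, 0.8]
grip_width: 0.696
grasp_force: 0.0
```

Request:
move_arm(
  plan="0 0 0 -0.004 -0.028 0 0.2;0 0 -0.05 0 0 0 0.2;0 0 -0.04 0 0 0 0.2;0 0 0 0 0 0 0.2;0 0 0 0 0 0 0.2",
)

```text
time_s: 21.02
position: [0.566, 0.0395, 0.0254]
ee_rot: [[-0.987, 0.133, 0.088], [0.132, 0.991, -0.013], [-0.089, -0.001, -0.996]]
wrist_force: [0.2, -0.5, -0.2]
grip_width: 0.2
grasp_force: 0.0
```

Request:
move_arm(
  plan="0.087 -0.027 0 0 0 0 0.2;0.089 -0.012 0 0 0 0 0.2;0.089 -0.012 0 0 0 0 0.2;0.089 -0.012 0 0 0 0 0.2;0.089 -0.012 0 0 0 0 0.2",
)

```text
time_s: 21.65
position: [0.61, 0.0321, 0.0254]
ee_rot: [[-0.987, 0.132, 0.088], [0.132, 0.991, -0.012], [-0.088, -0.001, -0.996]]
wrist_force: [-0.4, -0.1, 1.3]
grip_width: 0.198
grasp_force: 0.5
```

```bash
python3 - <<'E'
from h import *
o=bot.get_obs(); print(o['position'],o['wrist_force'])
p,im,d=cam('scene'); cv2.imwrite('pics/s3.png',cv2.resize(im[175:280,180:320,::-1],(800,600),interpolation=cv2.INTER_CUBIC))
E
```

```text
[0.60999927 0.0321099  0.02535602] [-0.3746793  -0.1392933   1.28126366]
```

View pics/s3.png

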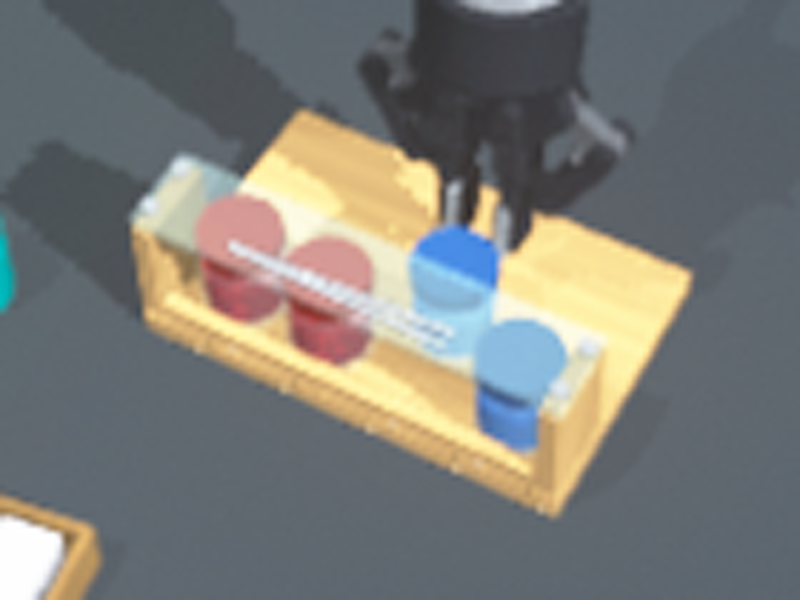

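The red jar is on the row line at (330,277), and blue at (453,268) is upright and going in straight. I'll keep pushing.

Request:
move_arm(
  plan="0.05 -0.0066 0 0 0 0 0.2;0.05 -0.0066 0 0 0 0 0.2;0.05 -0.0066 0 0 0 0 0.2;0.05 -0.0066 0 0 0 0 0.2;0.05 -0.0066 0 0 0 0 0.2",
)

```text
time_s: 22.32
position: [0.6348, 0.0288, 0.0253]
ee_rot: [[-0.987, 0.132, 0.088], [0.132, 0.991, -0.013], [-0.089, -0.001, -0.996]]
wrist_force: [-1.6, -0.3, -0.5]
grip_width: 0.203
grasp_force: 0.5
```

Request:
move_arm(
  plan="0.02 -0.003 0 0 0 0 0.2;0.02 -0.003 0 0 0 0 0.2;0.02 -0.003 0 0 0 0 0.2;0 0 0 0 0 0 0.2;0 0 0 0 0 0 0.2",
)

```text
time_s: 22.95
position: [0.6405, 0.0279, 0.0253]
ee_rot: [[-0.987, 0.132, 0.088], [0.132, 0.991, -0.013], [-0.089, -0.001, -0.996]]
wrist_force: [-0.5, -0.5, 0.8]
grip_width: 0.203
grasp_force: 0.2
```

Request:
move_arm(
  plan="0.012 -0.002 0 0 0 0 0.2;0 0 0 0 0 0 0.2;0 0 0 0 0 0 0.2",
)

```text
time_s: 23.32
position: [0.6416, 0.0277, 0.0254]
ee_rot: [[-0.987, 0.132, 0.088], [0.132, 0.991, -0.013], [-0.089, -0.001, -0.996]]
wrist_force: [-0.2, 0.9, 0.7]
grip_width: 0.202
grasp_force: 0.4
```

Request:
move_arm(
  plan="0.01 -0.001 0 0 0 0 0.2;0 0 0 0 0 0 0.2;0 0 0 0 0 0 0.2",
)

```text
time_s: 23.7
position: [0.6424, 0.0276, 0.0253]
ee_rot: [[-0.987, 0.132, 0.087], [0.132, 0.991, -0.013], [-0.088, -0.001, -0.996]]
wrist_force: [-1.9, 0.1, 1.9]
grip_width: 0.197
grasp_force: 1.0
```

Request:
move_arm(
  plan="0.01 -0.001 0 0 0 0 0.2;0 0 0 0 0 0 0.2;0 0 0 0 0 0 0.2",
)

```text
time_s: 24.08
position: [0.6427, 0.0276, 0.0252]
ee_rot: [[-0.987, 0.132, 0.086], [0.132, 0.991, -0.012], [-0.087, -0.001, -0.996]]
wrist_force: [-5.3, 0.6, 4.4]
grip_width: 0.202
grasp_force: 2.7
```

Request:
move_arm(
  plan="0.008 -0.001 0 0 0 0 0.2;0 0 0 0 0 0 0.2;0 0 0 0 0 0 0.2",
)

```text
time_s: 24.45
position: [0.6429, 0.0276, 0.0252]
ee_rot: [[-0.988, 0.132, 0.084], [0.132, 0.991, -0.012], [-0.085, -0.001, -0.996]]
wrist_force: [-7.0, 0.4, 5.6]
grip_width: 0.197
grasp_force: 3.5
```

Request:
move_arm(
  plan="-0.2 0.026 0 0 0 0 0.2;-0.5 0.066 0 0 0 0 0.2;-0.2 0 0.5 0.004 0.028 0 0.2;-0.3 0 0.6 0 0 0 0.2;0 0 0.3 0 0 0 0.2",
)

```text
time_s: 25.08
position: [0.528, 0.0365, 0.1643]
ee_rot: [[-0.991, 0.132, 0.007], [0.132, 0.991, -0.0], [-0.007, 0.001, -1.0]]
wrist_force: [0.5, 0.5, -0.1]
grip_width: 0.196
grasp_force: 0.0
```

```bash
python3 - <<'E'
from h import *
p,im,d=cam('scene'); cv2.imwrite('pics/s4.png',cv2.resize(im[135:285,140:340,::-1],(800,600),interpolation=cv2.INTER_CUBIC))
E
```

```text
(no output)
```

View pics/s4.png

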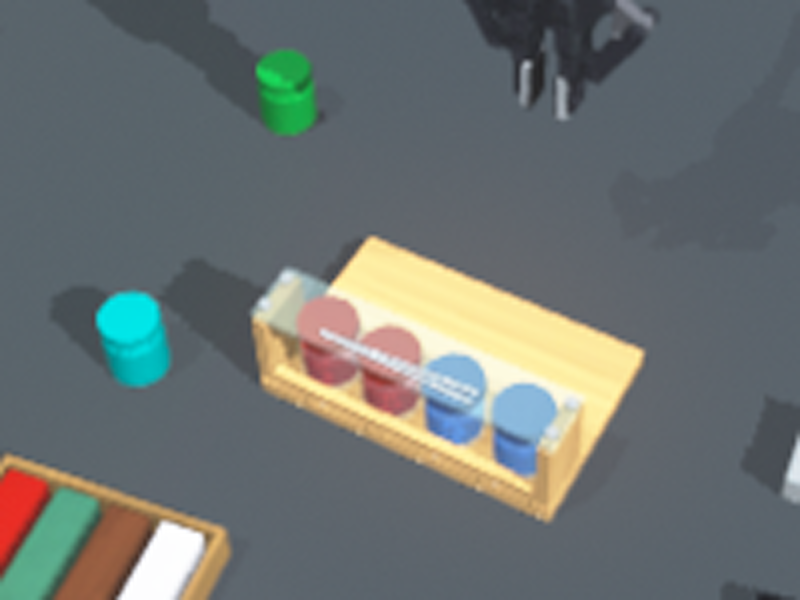

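All four jars stand upright in one straight line under the glass: red at (327,326) and (391,354), blue at (456,383) and (524,411). The arm is clear, so I'll hand in.

```bash
python3 -c "
from bench import bot
print(bot.close_job())"
```

```text
the job is handed in; nothing more can be done
None
```

The job is handed in at about 25 s: both loose jars stand upright beside the shelf jar of their own colour, pushed back until the stop rail resisted, and I never touched the other objects.

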